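Pop open the specimen box with the moisture tin

ROBOT

A 6-joint arm with a two-finger parallel gripper is mounted at the origin on a cart in front of the work surface, level with it; the furniture and walls round the work are solid. World frame = base frame: x ahead of the robot, y to its left, z up, the work surface at z = 0. Lengths are in m, angles in rad, forces in N, time in s.
With the tool pointing down it reaches from about 0.275 to 0.775 m from the base axis. Payload 14.6 kg.
Tool frame: the origin (TCP) lies between the finger pads; the fingertips stand 22 mm ahead of it and the grasp point (between the pads) lies 3 mm ahead of it; z points along the fingers, y is the line along which they close (so a half turn about z gives the same grasp; the last joint's range is limited). The gripper opens to 85 mm and grips with 20 to 120 N. Pads are 22 mm wide; open, the fingers measure 114 mm over their backs; the gripper's body (76 mm by 85 mm) begins 54 mm behind the grasp point. The pads swing forward as they close: fully open they stand 13 mm farther back than shut.
Start: joints at [-1.318, 0.263, -0.048, 1.259, 0, 1.415], TCP at [0.208, -0.482, 0.221] pointing down, gripper open.
Joint ranges: [-2.65, 2.65], [-0.89, 1.7], [-1.18, 1.37], [-2.13, 2.11], [-1.35, 1.29], [-3.14, 3.14]. Speed limits (rad/s): [1.89, 1.89, 2.57, 2.79, 3.14, 3.14].

INTERFACE

Orientations are given as a unit quaternion [x, y, z, w].
In Python, from bench import bot gives the robot as it stands. The module is installed in compiled form; this text tells all that it offers.
- The arm moves only by the shell command python3 -m inch 'ROWS' [FORCE]. ROWS is text: rows parted by semicolons, each of 7 numbers parted by spaces: the opening, from 0 (shut) to 1 (fully open), then the shift along the tool's x, y, z in m, then the turn, a rotation vector about the tool's x, y, z in degrees. In form: fingers dx dy dz wx wy wz; .... A call has exactly 5 rows; each row shifts and turns the commanded pose from where the row before left it, along the tool's axes as they then stand; what a row does not reach is not made up. A row lasts 1/12 s, in which the tool goes at most 41.7 mm and 7.16 degrees, less where a joint would pass 70% of its speed; a pose out of reach is approached as far as the arm can. A call with a gripper value outside its range is refused whole. The fingers move at their own pace and stop on an object; FORCE is the grip in N (left out, the last holds). Time passes only in rows, so rows that do not move let the fingers close, or fill a call up. It gives the time, the measured TCP pose, the force, the opening and the grip force at its end, in the units of the state.
- bot.read_state(): the state, without advancing time (a new reading comes with each control period).
- bot.grab_frame(name): name is "scene" or "side" or "wrist"; returns the picture (384x512x3 uint8, blue, green, red); there is no depth.
- bot.calibration(name): a dict with "fx", "fy", "cx", "cy" (pixels), "extrinsics" (4x4, takes a point from camera to world coordinates); the wrist camera has in their place "hand_eye" (4x4, takes a point from camera to tool coordinates, whose origin is the TCP and whose axes are the flange's). Camera axes: x right, y down, z forward; pixel columns grow to the right and rows downward; lengths in m; the calibration is good to about 2 mm. A picture is of the moment at which its call begins: read the wrist's pose just before it. calibration takes no time and is no camera call.
- bot.finish_job(): hands the job in; it is judged then, once.
The state is a dict: "clock": time; "joint_pos": joint angles; "qvel": joint speeds; "joint_efforts": joint torques, N m; "ee_pos": TCP position; "orientation": TCP orientation; "ft_force": force on the tool from outside, world axes, zero at the start; "moment": the same for the moment, N m; "gripper_width": opening from 0.0 (shut) to 1.0 (fully open); "gripper_force": force on a finger pad.
Only numpy, scipy, OpenCV 4.12 (cv2) and the standard library are available. Lean on these libraries where they do the work, as an engineer would, in place of code of your own. Each camera call takes 0.05 s, during which the arm holds its last target. There are 200 camera calls.

TASK

Two alike specimen boxes with clear, sprung lids stand on the bench: one holds a moisture tin, the other brass weights. Press the red release button of the box with the tin in it and let its lid spring fully open by itself, without touching either lid. Leave the box with the weights shut.

Things in the scene. Friction and masses are not known exactly. Their poses are not given: they have to be found in the camera images.
- button_tin_top (a point): Top centre of the red release button of the box holding the aluminium moisture tin (round, 64 mm across, 42 mm high): flat pad 28 mm (x) by 36 (y), 74 mm above the bench. Sprung: 8 mm straight down to its stop, 1.6 N rising to 4.8 N; the catch lets go about 4 mm down. x axis: level, from button towards lid and hinge; z up. Lid's near edge: 32 mm away in +x, 64 mm above the bench. Box fixed to bench.
- lid_tin (a joint): Angle of the sprung lid of the box holding the moisture tin: 0 shut and latched, 1.75 rad fully open at its stop. Blue frame, clear pane, 120 mm from hinge to near edge, 122 mm wide, on a white box; hinged at the side far from the button. Unlatched, it swings up and away from the button by itself in about 1.2 s.
- button_weights_top (a point): Top centre of the red release button of the box holding the two brass weights (26 and 20 mm across): flat pad 28 mm (x) by 36 (y), 74 mm above the bench. Sprung: 8 mm straight down to its stop, 1.6 N rising to 4.8 N; the catch lets go about 4 mm down. x axis: level, from button towards lid and hinge; z up. Lid's near edge: 32 mm away in +x, 64 mm above the bench. Box fixed to bench.
- lid_weights (a joint): Angle of the sprung lid of the box holding the brass weights: 0 shut and latched, 1.75 rad fully open at its stop. Blue frame, clear pane, 120 mm from hinge to near edge, 122 mm wide, on a white box; hinged at the side far from the button. Unlatched, it swings up and away from the button by itself in about 1.2 s.

How it is judged:
At the end, for the whole second after the job is handed in: The lid of the box with the moisture tin stands open (more than 1.55 rad, stop at 1.75) and at rest, and the lid of the box with the weights is shut (less than 0.05 rad) (value of joint lid_tin above 1.55 rad and velocity of joint lid_tin below 0.1 rad/s and value of joint lid_weights below 0.05 rad); the robot touches nothing.
It fails at once if the lid of the box with the weights comes open (more than 0.1 rad) (value of joint lid_weights above 0.1 rad).
It fails at once if the robot touches a lid (more than 1 N) (contact force between any of the fingers, the arm and lid_tin above 1 N or contact force between any of the fingers, the arm and lid_weights above 1 N).
It also fails if it takes over 32 s, if anything falls off the work surface, if the arm or the gripper's body presses on something with over 40 N, if the wrist force passes 120 N, or if a joint passes its speed limit or range.

## Working session

There is one attempt and no reset: what is moved stays moved. The work goes in short steps, Python scripts to look and compute and a shell command to move; the robot and the scene stay as the last step left them, time stands still between calls to the robot, and variables do not carry over. Pictures are saved under pics/ and viewed, at most 10 in all, crops included, and the job is handed in when it is done.

```bash
mkdir -p pics; python3 - <<'E'
from bench import bot
import cv2
s=bot.read_state();print(s)
for n in("scene","side"):
    cv2.imwrite(f"pics/{n}0.png",bot.grab_frame(n));print(n,bot.calibration(n))
print(bot.calibration("wrist"))
E
```

```text
{'clock': 0.0, 'joint_pos': array([-1.31828333e+00,  2.63541030e-01, -4.89230698e-02,  1.25938862e+00,
       -2.41732656e-05,  1.41549024e+00]), 'qvel': array([-0.001122  , -0.00182717, -0.00046476, -0.00014527,  0.0010401 ,
       -0.0003811 ]), 'joint_efforts': array([ 2.09948732e-03, -6.37615657e+01,  3.84563041e+01,  1.37513442e-02,
        1.02638512e-05, -1.84877121e-05]), 'ee_pos': array([ 0.20813567, -0.48168139,  0.2207208 ]), 'orientation': array([ 9.79282246e-01,  2.02499391e-01, -3.77343887e-05, -5.26984768e-04]), 'ft_force': array([ 0.19634732, -0.12023428,  0.07932325]), 'moment': array([-0.04149532, -0.01415156,  0.01034765]), 'gripper_force': 0.0, 'gripper_width': 1.002434481237496}
scene {'fx': 359.09426447954735, 'fy': 359.09426447954735, 'cx': 259.1900622092511, 'cy': 196.10906987685613, 'extrinsics': array([[-0.85507314, -0.26000858,  0.44860391,  0.18568673],
       [-0.51850264,  0.43248491, -0.73763935,  0.68823354],
       [-0.00222186, -0.86333791, -0.50462137,  0.52525225],
       [ 0.        ,  0.        ,  0.        ,  1.        ]])}
side {'fx': 393.2769079766603, 'fy': 393.2769079766603, 'cx': 253.8566279692642, 'cy': 185.65388127258635, 'extrinsics': array([[-0.81472295, -0.29270291,  0.50055122,  0.14041407],
       [-0.57984914,  0.40944511, -0.70436473,  0.73104128],
       [ 0.00122136, -0.86410631, -0.50330786,  0.56164306],
       [ 0.        ,  0.        ,  0.        ,  1.        ]])}
{'fx': 296.9508855566983, 'fy': 296.9508855566983, 'cx': 260.1768495385287, 'cy': 192.53064157318295, 'hand_eye': array([[-3.53016638e-04, -9.59549692e-01, -2.81539097e-01,
         7.31679558e-02],
       [ 9.99999826e-01, -4.72009952e-04,  3.54836782e-04,
         7.90757035e-04],
       [-4.73372781e-04, -2.81538923e-01,  9.59549692e-01,
        -1.51401490e-01],
       [ 0.00000000e+00,  0.00000000e+00,  0.00000000e+00,
         1.00000000e+00]])}
```

View pics/scene0.png

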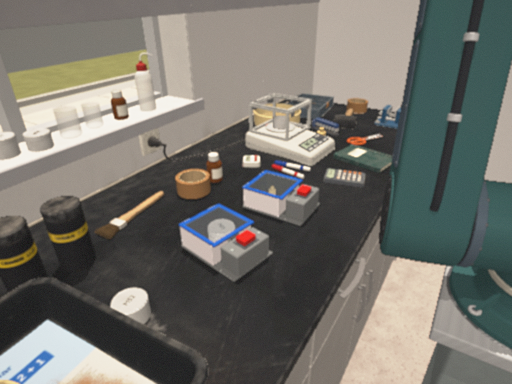

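View pics/side0.png

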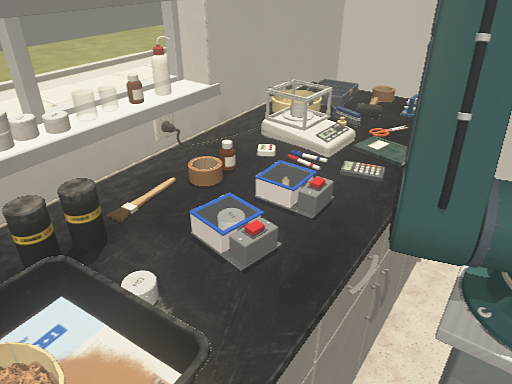

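The near box (scene px ~(222,232)) seems to hold the grey tin, with its button near (245,238). The far box (272,192) has its button near (304,188). I'll locate both buttons and the lid corners, and zoom in to check the contents.

```bash
cat > h.py <<'E'
import numpy as np,cv2
from bench import bot
def ray(c,T,p,z):
    d=T[:3,:3]@np.array([(p[0]-c["cx"])/c["fx"],(p[1]-c["cy"])/c["fy"],1]);o=T[:3,3]
    return o+d*(z-o[2])/d[2]
def blobs(im,lo,hi,amin):
    h=cv2.cvtColor(im,cv2.COLOR_BGR2HSV);h[...,0]=(h[...,0].astype(int)+90)%180
    m=cv2.inRange(h,lo,hi);n,l,s,c=cv2.connectedComponentsWithStats(m)
    return [(cv2.minAreaRect(np.argwhere(l==i)[:,::-1].astype(np.float32)),c[i],s[i],l==i) for i in range(1,n) if s[i,4]>amin]
E
python3 - <<'E'
from h import *
out=[]
for n in("scene","side"):
    im=cv2.imread(f"pics/{n}0.png");c=bot.calibration(n);T=c["extrinsics"]
    for r,ce,s,m in blobs(im,(80,150,150),(100,255,255),60):
        print(n,"red",ce.round(1),s,ray(c,T,ce,.074).round(4))
    for r,ce,s,m in blobs(im,(20,150,100),(40,255,255),100):
        if s[0]<150 or s[1]<150: continue
        q=cv2.approxPolyDP(cv2.convexHull(np.argwhere(m)[:,::-1].astype(np.int32)),5,True)[:,0]
        print(n,"blue",s,[(tuple(map(int,p)),ray(c,T,p,.066).round(3).tolist()) for p in q])
    out.append(cv2.resize(im[160:280,170:340],None,fx=3.3,fy=2.5*1,interpolation=cv2.INTER_CUBIC))
cv2.imwrite("pics/z.png",np.vstack(out))
E
```

```text
scene red [356.1 140.4] [347 137  19   8 121] [ 0.4993 -0.4597  0.074 ]
scene red [303.3 189.8] [297 185  14  11 102] [ 0.5066 -0.0572  0.074 ]
scene red [244.7 237.1] [236 231  19  14 175] [0.525  0.1888 0.074 ]
side red [378.9 131.7] [369 128  20   8 101] [ 0.4978 -0.4679  0.074 ]
side red [316.7 181.8] [310 177  15  11 105] [ 0.5085 -0.0588  0.074 ]
side red [253.7 226.5] [245 220  19  15 154] [0.5273 0.1869 0.074 ]
side blue [267 169  49  22 128] [((315, 171), [0.545, -0.121, 0.066]), ((293, 190), [0.543, -0.001, 0.066]), ((267, 181), [0.62, -0.001, 0.066])]
side blue [205 201  59  34 215] [((263, 211), [0.551, 0.118, 0.066]), ((224, 234), [0.568, 0.235, 0.066]), ((205, 222), [0.629, 0.226, 0.066]), ((244, 201), [0.611, 0.109, 0.066])]
```

View pics/z.png

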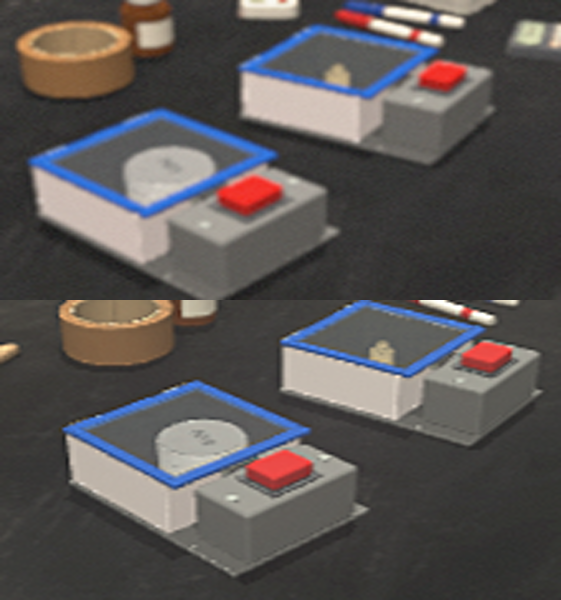

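Confirmed: the near box holds the silver tin, and its button top is at about (0.527, 0.184). The far box holds brass weights. The box x axis has a yaw of about -8°. First I turn the tool by +31° about its z axis and shut the fingers, then cross.

```bash
python3 -m inch '0 0 0 0 0 0 6.3; 0 0 0 0 0 0 6.3; 0 0 0 0 0 0 6.3; 0 0 0 0 0 0 6.3; 0 0 0 0 0 0 6.3' 20
for i in 1; do :; done
python3 -m inch '0 0.011 -0.035 0 0 0 0; 0 0.011 -0.035 0 0 0 0; 0 0.011 -0.035 0 0 0 0; 0 0.011 -0.035 0 0 0 0; 0 0.011 -0.035 0 0 0 0'
python3 -m inch '0 0.011 -0.035 0 0 0 0; 0 0.011 -0.035 0 0 0 0; 0 0.011 -0.035 0 0 0 0; 0 0.011 -0.035 0 0 0 0; 0 0.011 -0.035 0 0 0 0'
```

```text
clock: 0.52
ee_pos: [0.2082, -0.4818, 0.2209]
orientation: [0.997, -0.074, -0.0, -0.0]
ft_force: [0.6, -0.2, 0.2]
gripper_width: 0.3
gripper_force: 0.0
clock: 0.93
ee_pos: [0.2876, -0.3148, 0.221]
orientation: [0.997, -0.071, -0.0, -0.0]
ft_force: [0.7, 0.0, 0.5]
gripper_width: 0.001
gripper_force: 0.0
clock: 1.35
ee_pos: [0.3668, -0.1493, 0.2212]
orientation: [0.997, -0.071, 0.0, -0.0]
ft_force: [0.6, -0.7, -0.0]
gripper_width: 0.002
gripper_force: 0.0
```

```bash
python3 -m inch '0 0.009 -0.034 0 0 0 0; 0 0.009 -0.034 0 0 0 0; 0 0.009 -0.034 0 0 0 0; 0 0.009 -0.034 0 0 0 0; 0 0.009 -0.034 0 0 0 0'
python3 -m inch '0 0.009 -0.034 0 0 0 0; 0 0.009 -0.034 0 0 0 0; 0 0.009 -0.034 0 0 0 0; 0 0.009 -0.034 0 0 0 0; 0 0 0 0 0 0 0'
python3 - <<'E'
from h import *
from scipy.spatial.transform import Rotation as R
bot.grab_frame("wrist");bot.grab_frame("wrist")
s=bot.read_state();im=bot.grab_frame("wrist");cv2.imwrite("pics/w1.png",im)
W=np.eye(4);W[:3,:3]=R.from_quat(s["orientation"]).as_matrix();W[:3,3]=s["ee_pos"]
c=bot.calibration("wrist");T=W@c["hand_eye"];print(s["ee_pos"],W[:3,0])
for r,ce,st,m in blobs(im,(80,150,110),(100,255,255),60):
    p=ray(c,T,r[0],.074);print("red",r,p.round(4),"tool shift",(W[:3,:3].T@(p-s["ee_pos"])).round(4), [ray(c,T,q,.074)[:2].round(4) for q in cv2.boxPoints(r)])
E
```

```text
clock: 1.77
ee_pos: [0.4354, 0.0128, 0.2211]
orientation: [0.997, -0.071, -0.0, 0.0]
ft_force: [0.5, -0.4, 0.9]
gripper_width: -0.002
gripper_force: 0.0
clock: 2.18
ee_pos: [0.4814, 0.0733, 0.2235]
orientation: [0.999, -0.024, 0.0, -0.027]
ft_force: [-0.4, -1.7, 0.1]
gripper_width: 0.001
gripper_force: 0.0
[0.47990963 0.07186483 0.22344069] [ 0.99868743 -0.05120125 -0.001358  ]
red ((160.8699951171875, 133.4099884033203), (37.476661682128906, 27.435747146606445), 8.13010311126709) [0.5314 0.1781 0.074 ] tool shift [ 0.0462 -0.1007  0.1549] [array([0.5214, 0.2012]), array([0.5481, 0.1927]), array([0.5411, 0.1556]), array([0.5142, 0.1632])]
red ((406.0, 140.5), (29.0, 40.0), 90.0) [ 0.5131 -0.0653  0.074 ] tool shift [0.0404 0.143  0.142 ] [array([ 0.528 , -0.0452]), array([ 0.5262, -0.0829]), array([ 0.4979, -0.0858]), array([ 0.4996, -0.0471])]
```

View pics/w1.png

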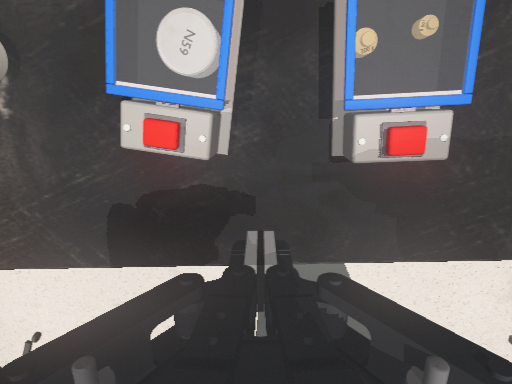

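The tin ("N59") is in the left box, whose button is at px (161,133). The brass weights are in the right box. But the arm stopped short and tilted, so I'm checking the joints before going on.

```bash
python3 - <<'E'
from h import *
s=bot.read_state()
for k in("joint_pos","qvel","joint_efforts","ft_force","moment","orientation"):print(k,s[k].round(3))
cv2.imwrite("pics/s1.png",bot.grab_frame("scene"))
E
```

```text
joint_pos [-0.053  0.19  -0.142  1.24   0.053  3.141]
qvel [-0.007 -0.01  -0.008 -0.002 -0.001 -0.001]
joint_efforts [ 9.2300e-01 -5.5668e+01  3.8750e+01 -6.1000e-02  2.5000e-01 -2.0000e-03]
ft_force [-0.12  -0.879  0.192]
moment [-0.051 -0.004  0.028]
orientation [ 0.999 -0.026  0.    -0.026]
```

View pics/s1.png

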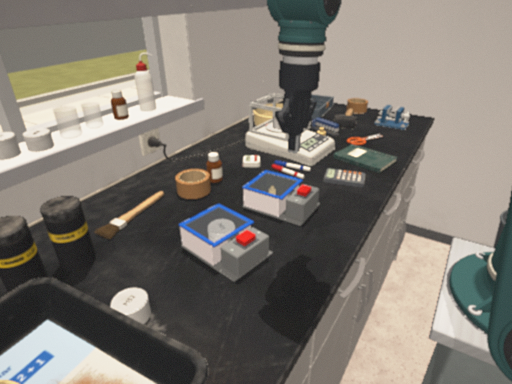

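Joint 6 is at its limit of 3.14 and nothing is being touched. The grasp is symmetric under a half turn, so I turn the tool about -180°.

```bash
python3 -m inch '0 0 0 0 0 0 -7; 0 0 0 0 0 0 -7; 0 0 0 0 0 0 -7; 0 0 0 0 0 0 -7; 0 0 0 0 0 0 -7' | head -3
python3 -m inch '0 0 0 0 0 0 -7; 0 0 0 0 0 0 -7; 0 0 0 0 0 0 -7; 0 0 0 0 0 0 -7; 0 0 0 0 0 0 -7' | head -3
python3 -m inch '0 0 0 0 0 0 -7; 0 0 0 0 0 0 -7; 0 0 0 0 0 0 -7; 0 0 0 0 0 0 -7; 0 0 0 0 0 0 -7' | head -3
python3 -m inch '0 0 0 0 0 0 -7; 0 0 0 0 0 0 -7; 0 0 0 0 0 0 -7; 0 0 0 0 0 0 -7; 0 0 0 0 0 0 -7' | head -3
python3 -m inch '0 0 0 0 0 0 -7; 0 0 0 0 0 0 -7; 0 0 0 0 0 0 -7; 0 0 0 0 0 0 -7; 0 0 0 0 0 0 -7' | head -3
cat > m.py <<'E'
from h import *
import sys
from scipy.spatial.transform import Rotation as R
bot.grab_frame("wrist");bot.grab_frame("wrist")
s=bot.read_state();im=bot.grab_frame("wrist");cv2.imwrite(f"pics/{sys.argv[1]}.png",im)
r0=R.from_quat(s["orientation"]);W=np.eye(4);W[:3,:3]=r0.as_matrix();W[:3,3]=s["ee_pos"]
yaw=np.deg2rad(float(sys.argv[2]));x=-np.array([np.cos(yaw),np.sin(yaw),0]);z=np.array([0,0,-1.])
D=np.c_[x,np.cross(z,x),z]
print("pos",s["ee_pos"].round(4),"j6",s["joint_pos"][5],"t",s["clock"],"turn needed",np.rad2deg((r0.inv()*R.from_matrix(D)).as_rotvec()).round(2))
c=bot.calibration("wrist");T=W@c["hand_eye"]
for r,ce,st,m in blobs(im,(80,150,110),(100,255,255),60):
    p=ray(c,T,r[0],.074);q=np.array([ray(c,T,k,.074)[:2] for k in cv2.boxPoints(r)])
    print("red",np.round(r[0]),p.round(4),"shift in final tool axes",(D.T@(p-s["ee_pos"])).round(4),"edges deg,mm",[(round(float(np.degrees(np.arctan2(*e[::-1])))),round(float(np.hypot(*e)*1e3),1)) for e in np.diff(q,axis=0)])
E
python3 m.py w2 -9
```

```text
clock: 2.8
ee_pos: [0.4794, 0.0714, 0.2239]
orientation: [0.96, 0.278, 0.008, -0.025]
clock: 3.22
ee_pos: [0.4794, 0.0714, 0.2239]
orientation: [0.832, 0.554, 0.016, -0.021]
clock: 3.63
ee_pos: [0.4794, 0.0714, 0.2239]
orientation: [0.627, 0.779, 0.021, -0.016]
clock: 4.05
ee_pos: [0.4794, 0.0714, 0.2239]
orientation: [0.363, 0.931, 0.025, -0.009]
clock: 4.47
ee_pos: [0.4794, 0.0714, 0.2239]
orientation: [0.067, 0.997, 0.026, -0.001]
pos [0.4795 0.0715 0.2239] j6 0.08376798616925528 t 4.5667 turn needed [ 3.02 -0.31  1.16]
red [356. 204.] [0.5278 0.1784 0.074 ] shift in final tool axes [-0.031   0.1131  0.1499] edges deg,mm [(81, 37.3), (-2, 29.0), (-99, 38.3)]
red [130. 222.] [ 0.5097 -0.0651  0.074 ] shift in final tool axes [-0.0512 -0.1302  0.1499] edges deg,mm [(90, 38.6), (-6, 29.2), (-90, 39.6)]
red [ 36. 299.] [ 0.5843 -0.1911  0.074 ] shift in final tool axes [-0.1446 -0.243   0.1499] edges deg,mm [(94, 12.3), (-9, 9.1), (-86, 12.4)]
red [ 44. 338.] [ 0.6365 -0.2002  0.074 ] shift in final tool axes [-0.1976 -0.2438  0.1499] edges deg,mm [(98, 15.3), (-6, 18.4), (-82, 15.5)]
```

Box yaw is about -9°, confirmed. I correct the tilt, move over the button and descend partway, then check from close.

```bash
python3 -m inch '0 0 0 0 3 -0.3 1.2; 0 -0.007 0.028 0.01 0 0 0; 0 -0.007 0.028 0.01 0 0 0; 0 -0.007 0.028 0.01 0 0 0; 0 -0.007 0.028 0.01 0 0 0'
python3 -m inch '0 0 0 0.01 0 0 0; 0 0 0 0 0 0 0; 0 0 0 0 0 0 0; 0 0 0 0 0 0 0; 0 0 0 0 0 0 0' | head -3
python3 m.py w3 -9
```

```text
clock: 5.03
ee_pos: [0.5255, 0.1793, 0.1835]
orientation: [0.082, 0.997, 0.0, -0.0]
ft_force: [0.3, -0.2, 0.2]
gripper_width: -0.001
gripper_force: 0.0
clock: 5.45
ee_pos: [0.5253, 0.1777, 0.1747]
orientation: [0.081, 0.997, 0.0, 0.0]
pos [0.5253 0.1778 0.1745] j6 0.33965085626114105 t 5.55 turn needed [ 0.04  0.03 -0.2 ]
red [264. 190.] [0.5283 0.1813 0.074 ] shift in final tool axes [-0.0024  0.0039  0.1005] edges deg,mm [(81, 33.9), (-8, 28.5), (-99, 35.0)]
red [ 12. 212.] [ 0.5117 -0.047   0.074 ] shift in final tool axes [-0.0217 -0.2241  0.1005] edges deg,mm [(81, 20.4), (-22, 31.5), (-99, 21.1)]
```

View pics/w3.png

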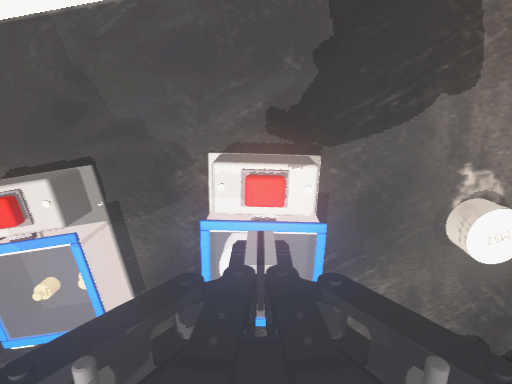

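The button is at px (264,190), aligned within 4 mm of the tool in y and about 2 mm to the lid side in x, which is what I want. Now I descend to just above it.

```bash
python3 -m inch '0 0 0.004 0.018 0 0 0; 0 0 0 0.018 0 0 0; 0 0 0 0.018 0 0 0; 0 0 0 0.015 0 0 0; 0 0 0 0 0 0 0'
python3 -m inch '0 0 0 0.003 0 0 0; 0 0 0 0.002 0 0 0; 0 0 0 0.002 0 0 0; 0 0 0 0 0 0 0; 0 0 0 0 0 0 0'
```

```text
clock: 6.02
ee_pos: [0.5245, 0.1819, 0.1026]
orientation: [0.08, 0.997, -0.0, -0.002]
ft_force: [-0.8, -0.7, 0.4]
gripper_width: 0.003
gripper_force: 0.0
clock: 6.43
ee_pos: [0.526, 0.1824, 0.0983]
orientation: [0.079, 0.997, 0.0, 0.0]
ft_force: [-0.5, 0.9, 1.2]
gripper_width: 0.001
gripper_force: 0.0
```

```bash
python3 -m inch '0 0 0 0.002 0 0 0; 0 0 0 0.002 0 0 0; 0 0 0 0.002 0 0 0; 0 0 0 0.001 0 0 0; 0 0 0 0 0 0 0'
python3 - <<'E'
from h import *
cv2.imwrite("pics/s2.png",bot.grab_frame("side"))
E
```

```text
clock: 6.85
ee_pos: [0.5256, 0.1823, 0.0905]
orientation: [0.079, 0.997, 0.0, -0.0]
ft_force: [0.2, 0.8, 0.4]
gripper_width: -0.001
gripper_force: 0.0
```

View pics/s2.png

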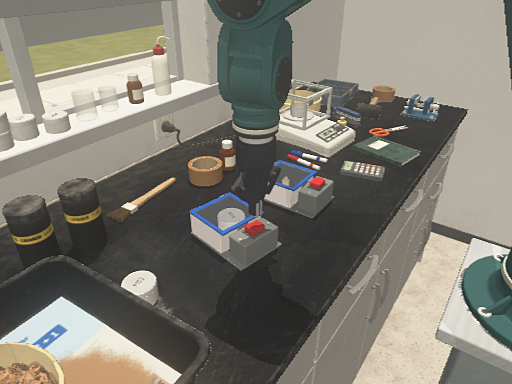

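No contact force yet. I'll zoom in on the tip.

```bash
python3 - <<'E'
from h import *
im=cv2.imread("pics/s2.png");cv2.imwrite("pics/s2z.png",cv2.resize(im[150:280,180:310],None,fx=4.5,fy=4.5,interpolation=cv2.INTER_CUBIC))
c=bot.calibration("side");T=np.linalg.inv(c["extrinsics"])
for z in(.0685,.074,.0905):
    p=T@[.5256,.1823,z,1];print(z,c["fx"]*p[0]/p[2]+c["cx"],c["fy"]*p[1]/p[2]+c["cy"])
print(bot.read_state()["ft_force"])
E
```

```text
0.0685 255.64594594890056 227.8099285263475
0.074 255.65515475906113 225.68519073806218
0.0905 255.68315586215306 219.2245296086124
[-0.53740268  0.58134598 -0.2246075 ]
```

View pics/s2z.png

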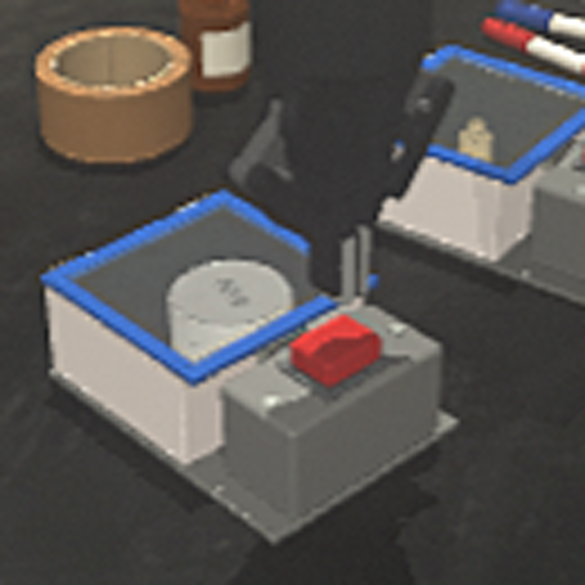

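The tip still hovers above the button: its px is (258,217) and its shadow falls on the pad. I'll go on down in small steps, watching the force.

```bash
python3 -m inch '0 0 0 0.002 0 0 0; 0 0 0 0.002 0 0 0; 0 0 0 0.002 0 0 0; 0 0 0 0 0 0 0; 0 0 0 0 0 0 0'
python3 -m inch '0 0 0 0.001 0 0 0; 0 0 0 0.001 0 0 0; 0 0 0 0.001 0 0 0; 0 0 0 0 0 0 0; 0 0 0 0 0 0 0'
```

```text
clock: 7.32
ee_pos: [0.5257, 0.1823, 0.0847]
orientation: [0.079, 0.997, 0.0, -0.0]
ft_force: [0.6, 0.0, 0.2]
gripper_width: 0.001
gripper_force: 0.0
clock: 7.73
ee_pos: [0.5257, 0.1824, 0.0818]
orientation: [0.079, 0.997, 0.0, -0.0]
ft_force: [0.4, 0.1, 0.1]
gripper_width: 0.001
gripper_force: 0.0
```

```bash
python3 - <<'E'
from h import *
a=bot.grab_frame("side");b=bot.grab_frame("scene")
z=lambda im,x,y:cv2.resize(im[y:y+75,x:x+100],None,fx=4,fy=4,interpolation=cv2.INTER_CUBIC)
cv2.imwrite("pics/s3z.png",np.hstack([z(a,210,180),z(b,200,190)]))
E
```

```text
(no output)
```

View pics/s3z.png

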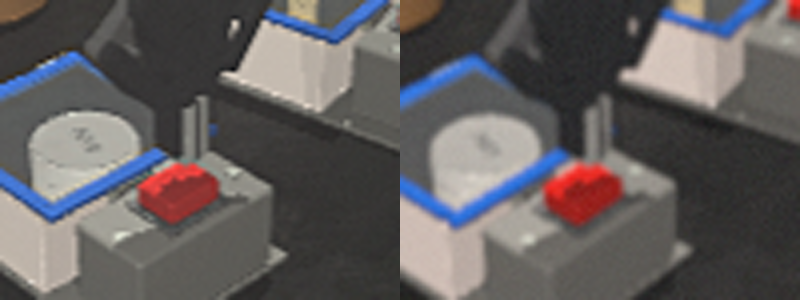

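The two views disagree about the tip height, so I use one wrist view, the most direct check, and project the nominal tip points into it.

```bash
python3 m.py w4 -9; python3 - <<'E'
from h import *
im=cv2.imread("pics/w4.png");c=bot.calibration("wrist");H=np.linalg.inv(c["hand_eye"])
for t in([0,0,.022],[.011,0,.022],[-.011,0,.022],[.011,0,-.01],[.011,.0,.003]):
    p=H@[*t,1];print(t,(c["fx"]*p[0]/p[2]+c["cx"]).round(),(c["fy"]*p[1]/p[2]+c["cy"]).round())
cv2.imwrite("pics/w4z.png",cv2.resize(im[120:320,160:360],None,fx=3,fy=3,interpolation=cv2.INTER_CUBIC))
E
```

```text
pos [0.5258 0.1824 0.0819] j6 0.34608202360549356 t 7.9333 turn needed [ 0.02 -0.03 -0.11]
red [260. 230.] [0.5257 0.1821 0.074 ] shift in final tool axes [ 0.0001 -0.0003  0.0079] edges deg,mm [(81, 33.5), (-8, 27.1), (-99, 35.1)]
[0, 0, 0.022] 260.0 221.0
[0.011, 0, 0.022] 260.0 205.0
[-0.011, 0, 0.022] 260.0 238.0
[0.011, 0, -0.01] 260.0 225.0
[0.011, 0.0, 0.003] 260.0 216.0
```

View pics/w4z.png

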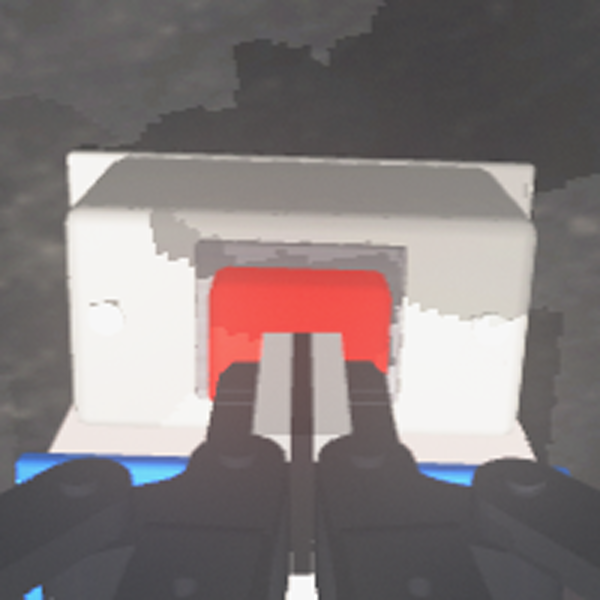

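The tips end at wrist px (262,231), centred sideways on the button (209–253 in v). I'll triangulate the tip corners from the wrist and fixed cameras.

```bash
python3 - <<'E'
from h import *
from scipy.spatial.transform import Rotation as R
s=bot.read_state();W=np.eye(4);W[:3,:3]=R.from_quat(s["orientation"]).as_matrix();W[:3,3]=s["ee_pos"]
C={n:bot.calibration(n) for n in("wrist","side","scene")}
T={n:(W@c["hand_eye"] if n=="wrist" else c["extrinsics"]) for n,c in C.items()}
for px in({"wrist":(275,231),"side":(255.7,220.7),"scene":(246.2,230)},{"wrist":(248.3,231),"side":(262,219.2),"scene":(252,228.8)}):
    A=0;b=0
    for n,p in px.items():
        o=T[n][:3,3];d=ray(C[n],T[n],p,0)-o;d/=np.linalg.norm(d);M=np.eye(3)-np.outer(d,d);A=A+M;b=b+M@o
    X=np.linalg.solve(A,b);print(X.round(4),"tool",(W[:3,:3].T@(X-s["ee_pos"])).round(4))
    print([np.round(np.linalg.norm(np.cross(X-T[n][:3,3],(lambda v:v/np.linalg.norm(v))(ray(C[n],T[n],p,0)-T[n][:3,3]))),4) for n,p in px.items()])
print(s["clock"])
E
```

```text
[0.5187 0.1915 0.0953] tool [ 0.0085  0.0078 -0.0134]
[np.float64(0.0007), np.float64(0.0005), np.float64(0.0007)]
[0.5149 0.1771 0.0924] tool [ 0.01   -0.0069 -0.0106]
[np.float64(0.0021), np.float64(0.0014), np.float64(0.0009)]
7.9833
```

The tip triangulates to z ≈ 0.094, centred over the button and about 20 mm above it, so the fingers reach less far than nominal. I continue down, using force to detect contact.

```bash
python3 -m inch '0 0 0 0.003 0 0 0; 0 0 0 0.003 0 0 0; 0 0 0 0.003 0 0 0; 0 0 0 0.003 0 0 0; 0 0 0 0 0 0 0'|sed -n 1,4p
python3 -m inch '0 0 0 0.001 0 0 0; 0 0 0 0.001 0 0 0; 0 0 0 0.001 0 0 0; 0 0 0 0 0 0 0; 0 0 0 0 0 0 0'|sed -n 1,4p
```

```text
clock: 8.4
ee_pos: [0.5254, 0.1823, 0.069]
orientation: [0.079, 0.997, 0.0, -0.001]
ft_force: [0.3, -0.4, -0.8]
clock: 8.82
ee_pos: [0.5257, 0.1824, 0.0668]
orientation: [0.079, 0.997, 0.0, -0.0]
ft_force: [0.1, 0.8, 1.3]
```

```bash
python3 -m inch '0 0 0 0.001 0 0 0; 0 0 0 0.001 0 0 0; 0 0 0 0.001 0 0 0; 0 0 0 0 0 0 0; 0 0 0 0 0 0 0'|sed -n 1,4p
```

```text
clock: 9.23
ee_pos: [0.5258, 0.1824, 0.0638]
orientation: [0.079, 0.997, 0.0, -0.0]
ft_force: [0.8, 0.4, 1.4]
```

```bash
python3 -m inch '0 0 0 0.001 0 0 0; 0 0 0 0.001 0 0 0; 0 0 0 0.001 0 0 0; 0 0 0 0 0 0 0; 0 0 0 0 0 0 0'|sed -n 1,4p
```

```text
clock: 9.65
ee_pos: [0.5258, 0.1824, 0.0608]
orientation: [0.079, 0.997, 0.0, -0.0]
ft_force: [-0.2, -0.3, 2.3]
```

Force is rising at about 0.4 N/mm, so the button is going down. Pressing further.

```bash
python3 -m inch '0 0 0 0.001 0 0 0; 0 0 0 0.001 0 0 0; 0 0 0 0.001 0 0 0; 0 0 0 0 0 0 0; 0 0 0 0 0 0 0'|sed -n 1,4p
cat > lid.py <<'E'
from h import *
im=bot.grab_frame("side");ref=cv2.imread("pics/s2.png")
d=cv2.absdiff(im,ref).max(2)>40
print("tin lid change",d[195:240,190:240].sum(),"weights lid change",d[160:195,272:290].sum(),bot.read_state()["ft_force"],bot.read_state()["clock"])
E
python3 lid.py
```

```text
clock: 10.07
ee_pos: [0.5258, 0.1824, 0.0578]
orientation: [0.079, 0.997, 0.0, -0.0]
ft_force: [-0.4, 0.0, 4.4]
tin lid change 812 weights lid change 89 [-0.41416859  0.73527626  2.85403215] 10.1167
```

The lid has been released. I hold still while it swings open, then back off upwards.

```bash
for k in 1; do :; done; python3 -m inch '0 0 0 0 0 0 0; 0 0 0 0 0 0 0; 0 0 0 0 0 0 0; 0 0 0 0 0 0 0; 0 0 0 0 0 0 0'|sed -n 1,4p; python3 lid.py
python3 -m inch '0 0 0 0 0 0 0; 0 0 0 0 0 0 0; 0 0 0 0 0 0 0; 0 0 0 0 0 0 0; 0 0 0 0 0 0 0'|sed -n 1,4p; python3 lid.py
python3 -m inch '0 0 0 0 0 0 0; 0 0 0 0 0 0 0; 0 0 0 0 0 0 0; 0 0 0 0 0 0 0; 0 0 0 0 0 0 0'|sed -n 1,4p; python3 lid.py
python3 -m inch '0 0 0 0 0 0 0; 0 0 0 0 0 0 0; 0 0 0 0 0 0 0; 0 0 0 0 0 0 0; 0 0 0 0 0 0 0'|sed -n 1,4p; python3 lid.py
```

```text
clock: 10.53
ee_pos: [0.5258, 0.1824, 0.0578]
orientation: [0.079, 0.997, 0.0, -0.0]
ft_force: [0.2, -0.4, 4.4]
tin lid change 925 weights lid change 92 [-0.11331876  0.19698111  4.04775982] 10.5833
clock: 11.0
ee_pos: [0.5258, 0.1824, 0.0578]
orientation: [0.079, 0.997, 0.0, -0.0]
ft_force: [0.4, 0.1, 3.3]
tin lid change 1015 weights lid change 89 [ 0.52574439 -0.35181404  3.28455466] 11.05
clock: 11.47
ee_pos: [0.5258, 0.1824, 0.0578]
orientation: [0.079, 0.997, 0.0, -0.0]
ft_force: [0.1, -0.6, 4.0]
tin lid change 1004 weights lid change 90 [0.33332913 0.54145238 2.87418301] 11.5167
clock: 11.93
ee_pos: [0.5258, 0.1824, 0.0578]
orientation: [0.079, 0.997, 0.0, -0.0]
ft_force: [0.3, 0.0, 4.8]
tin lid change 1009 weights lid change 92 [0.4131776  0.19377858 3.51005395] 11.9833
```

Settled. I retreat up and away from the lid, then check numerically where the blue frames are.

```bash
python3 -m inch '0 0 0 -0.004 0 0 0; 0 0 0 -0.01 0 0 0; 0 0.005 0 -0.02 0 0 0; 0 0.01 0 -0.02 0 0 0; 0 0.015 0 -0.02 0 0 0'|sed -n 1,4p
python3 -m inch '0 0.02 0 -0.01 0 0 0; 0 0.02 0 -0.01 0 0 0; 0 0.02 0 -0.01 0 0 0; 0 0 0 0 0 0 0; 0 0 0 0 0 0 0'|sed -n 1,4p
python3 - <<'E'
from h import *
im=bot.grab_frame("side");cv2.imwrite("pics/end.png",im);r=cv2.imread("pics/side0.png")
c=bot.calibration("side");T=np.linalg.inv(c["extrinsics"])
blue=lambda i:cv2.inRange(cv2.cvtColor(i,cv2.COLOR_BGR2HSV),(105,130,70),(125,255,255))>0
B,B0=blue(im),blue(r)
print("weights blue px now/before/common",B[160:195,255:320].sum(),B0[160:195,255:320].sum(),(B&B0)[160:195,255:320].sum())
a=np.deg2rad(-9);x=np.array([np.cos(a),np.sin(a),0]);y=np.array([-x[1],x[0],0]);h=np.array([.5275,.182,.064])+x*.152
for th in(0,.5,1,1.3,1.5,1.6,1.75,1.85):
    i=B0 if th==0 else B;m=np.zeros(B.shape,np.uint8)
    u=-x*np.cos(th)+np.array([0,0,np.sin(th)])
    q=[]
    for L,w in((.003,.057),(.117,.057),(.117,-.057),(.003,-.057)):
        p=T@np.append(h+u*L+y*w,1);q.append((c["fx"]*p[0]/p[2]+c["cx"],c["fy"]*p[1]/p[2]+c["cy"]))
    cv2.polylines(m,[np.int32(np.round(q))],True,1,3);print(th,"frame fraction blue",round(float(i[m>0].mean()),2))
E
```

```text
clock: 12.4
ee_pos: [0.4961, 0.1869, 0.133]
orientation: [0.08, 0.997, 0.0, -0.0]
ft_force: [0.1, 0.0, 0.6]
clock: 12.82
ee_pos: [0.4366, 0.1968, 0.1629]
orientation: [0.079, 0.997, 0.0, 0.0]
ft_force: [0.5, 0.6, -0.6]
weights blue px now/before/common 144 326 140
0 frame fraction blue 0.59
0.5 frame fraction blue 0.12
1 frame fraction blue 0.19
1.3 frame fraction blue 0.21
1.5 frame fraction blue 0.26
1.6 frame fraction blue 0.4
1.75 frame fraction blue 0.55
1.85 frame fraction blue 0.41
```

The tin lid matches 1.75 rad. Every visible part of the weights lid frame is where it was (the rest is hidden by the arm), and the robot touches nothing.

```bash
python3 -c "
from bench import bot
print(bot.finish_job())"
```

```text
the job is handed in; nothing more can be done
None
```

I pressed the tin box's button and handed the job in at about 13 s: its lid sprang open to about 1.75 rad (side camera), the weights box looks still shut (part of its lid was hidden by the arm), and the arm was clear; no verdict was returned.

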